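# Draw the caged night bolt home with the hooked rod

## Task

The night bolt of the counter sits inside a low cage where no hand fits: take the hooked rod from its rest, reach it into the cage, hook it behind the bolt's crossbar and draw the bolt toward you until it is fully home, its shoulder touching the striker. The bolt alone drags with about 5 N: seat it firmly by holding a steady pull of about 12 N for half a second once it is home, but never pull or press with more than 15 N, and do not touch the cage with the gripper, nor shift the jar and the dish. Then unhook the rod and lay it back in its rest as it was, hook end and hook direction as before.

Things in the scene. Friction and masses are not known exactly. Their poses are not given: they have to be found in the camera images.
- hook_rod: Hooked rod, 249 mm, 140 g. Wooden handle 110 x 16 x 22 mm (x, y, z), then a steel shaft 8 mm thick on the handle's centre line, ending at x = +190 mm in a prong 8 mm thick bent straight down (-z). Origin: centre of the handle; x toward the hook, z up. Centre of mass about 26 mm from it toward the hook. Grip the 16 mm width of the handle at its middle from above, with 40 N or more.
- hook_tip (a point): Lower end of the rod's prong: at x = 190, y = 0, z = -30 mm in the rod's frame (axes as the rod's).
- rod_rest: Fixed rest: plate 120 x 56 x 6 mm with two grey saddles at x = -43 and +43 mm, 10 mm thick, 59 mm high, with flared notches 21 mm wide for the rod's handle; 76 mm free between them. Origin: centre of its underside; x along the notches, z up. The rod lies in it with its origin 49 mm above the rest's and the same axes, hook toward +x.
- bolt_guard: Fixed cage on a plate 220 x 100 x 6 mm. Origin: centre of its underside; +x into the cage, away from the robot, z up. Cage from x = -40 to +110 mm: side walls' inner faces at y = -42 and +42, back's inner face at x = +106, roof of six bars along y, 6 mm thick, undersides 99 mm above the worktop. The end at x = -40 is open; there the plate carries the striker.
- crossbar (a point): Centre of the bolt's steel crossbar: 9 mm thick, 51 mm long along y, 40 mm above the worktop, on an 8 x 12 mm post on the bolt bar. Moves with the bolt along the guard's x axis (y = 0), axes as the guard's; starts 43 to 65 mm from the guard's origin toward +x. Behind it (+x) the prong can go down to 15 mm above the worktop.
- bolt_shoulder (a point): Centre of the bolt's front face (the shoulder), 45 mm in front (-x) of the crossbar and 14.5 mm above the worktop, axes as the guard's; a 9 mm tongue goes on 30 mm ahead of it into the striker's hole.
- striker_face (a point): Centre of the rear face of the striker, a clamped steel block 12 x 37 x 24 mm, top 30 mm above the worktop, on the plate just before the cage's mouth; axes as the guard's. Where it is clamped differs by up to 8 mm either way each time. A hard stop: the bolt is home when its shoulder touches this face.
- night_bolt (a joint): Slide of the bolt in m, growing as it comes toward the robot along the guard's -x; starts at 0 to 0.022, home at about 0.062 to 0.078 depending on the striker. It drags with about 5 N and stays where it is left.
- spread_jar: Loose jar with a maroon lid, 75 mm across, 62 mm high, origin at the centre of its underside; a bystander.
- olive_dish: Loose small dish of olives, 69 mm across, 34 mm high, origin at the centre of its underside; a bystander before the wire cutter. The cutter's raised bow handle (fixed) comes as near as x = 0.50 m from the robot at y = -0.02 m, 138 to 225 mm above the worktop: carry the rod round it or over it.
Not all that is in view belongs to the job. What is shaped like the rod_rest but turquoise is not meant.

How it is judged:
By the outcome, as a careful person would: the job done as asked, in the order asked, and still so for the second after the job is handed in, with the robot touching nothing.
It also fails if it takes over 72 s, if anything falls off the work surface, if the arm or the gripper's body presses on something with over 40 N, if the wrist force passes 120 N, or if a joint passes its speed limit or range.

## Robot

A 6-joint arm with a two-finger parallel gripper is mounted at the origin on a cart in front of the work surface, level with it; the furniture and walls round the work are solid. World frame = base frame: x ahead of the robot, y to its left, z up, the work surface at z = 0. Lengths are in m, angles in rad, forces in N, time in s.
With the tool pointing down it reaches from about 0.275 to 1 m from the base axis. Payload 8.4 kg.
Tool frame: the origin (TCP) lies on the centre line of the jaws, within the pads' length; the fingertips stand 17 mm ahead of it and the grasp point (between the pads) lies 2 mm behind it (bot.tcp_to_tips is the z of the fingertips in the tool frame, in m); z points along the fingers, y is the line along which they close (so a half turn about z gives the same grasp; the last joint's range is limited). The gripper opens to 85 mm and grips with 20 to 120 N. Pads are 22 mm wide; open, the fingers measure 114 mm over their backs; the gripper's body (76 mm by 85 mm) begins 54 mm behind the grasp point. The pads swing forward as they close: fully open they stand 13 mm farther back than shut.
Start: joints at [-1.339, 0.353, 1.633, -0, 1.155, -0.002], TCP at [0.145, -0.608, 0.248] pointing down, gripper open.
Joint ranges: [-2.63, 2.63], [-0.92, 2.1], [0.06, 2.66], [-1.3, 4.44], [0, 2.69], [-3.02, 3.02]. Speed limits (rad/s): [2.22, 2.22, 2.79, 3.14, 3.14, 3.14].

## Interface

Orientations are given as a unit quaternion [x, y, z, w].
In Python, from workcell import bot, hand, kinematics, get_obs, vision, hand_in gives the robot as it stands. The module is installed in compiled form; this text tells all that it offers. Calls block until the motion is done:
- bot.reach(position, orientation): joint-space move of the TCP to a pose.
- bot.servo_line(position, ori=None, velocity=0.15): straight line of the TCP; ori=None keeps the orientation; velocity is the mean speed in m/s.
- bot.goto_joints(angles): joint-space move.
- hand.move_gripper(opening, strength=None): finger opening in m; strength is the grip in N (None keeps the last); returns when the fingers have stopped.
- bot.dwell(seconds).
- kinematics.solve_ik(position, orientation): joint angles nearest the present ones, or None.
- get_obs(): the state.
- vision.read_camera(name): name is "scene" or "top"; returns a dict with "frame" (480x640x3 uint8, red, green, blue), "intrinsics" (3x3 intrinsics, pixels), "view" (4x4, takes a point from world to camera coordinates). Camera axes: x right, y down, z forward; pixel columns grow to the right and rows downward; lengths in m; the calibration is good to about 2 mm. A picture is of the moment at which its call begins. There is no depth.
A pose or a line that the arm cannot do raises bot.IKError and nothing moves.
- hand_in(): hands the job in; it is judged then, once.
The state is a dict: "time_s": time; "joint_pos": joint angles; "joint_vel": joint speeds; "joint_efforts": joint torques, N m; "position": TCP position; "orientation": TCP orientation; "wrist_force": force on the tool from outside, world axes, zero at the start; "ft_torque": the same for the moment, N m; "gripper_width": finger opening in m; "grip_force": force on a finger pad.
Only numpy, scipy, OpenCV 4.12 (cv2) and the standard library are available. Lean on these libraries where they do the work, as an engineer would, in place of code of your own. Each camera call takes 0.05 s, during which the arm holds its last target. There are 200 camera calls.

## Working session

There is one attempt and no reset: what is moved stays moved. The work goes in short steps, each a Python script; the robot and the scene stay as the last script left them, time stands still between calls to the robot, and variables do not carry over. Pictures are saved under pics/ and viewed, at most 10 in all, crops included, and the job is handed in when it is done.

```bash
mkdir -p pics; python3 - <<'E'
from workcell import vision,get_obs
import cv2,numpy as np
np.set_printoptions(precision=4,suppress=True)
for n in("scene","top"):
    r=vision.read_camera(n);cv2.imwrite(f"pics/{n}0.png",r["frame"][:,:,::-1]);print(n,r["intrinsics"],r["view"])
o=get_obs();print(o["time_s"],o["wrist_force"],o["orientation"])
E
```

```text
scene [[433.8629   0.     322.8091]
 [  0.     433.8629 243.1149]
 [  0.       0.       1.    ]] [[ 0.9969 -0.0764 -0.0193 -0.5711]
 [-0.0542 -0.488  -0.8712  0.1098]
 [ 0.0572  0.8695 -0.4906  0.9344]
 [ 0.      0.      0.      1.    ]]
top [[438.3116   0.     330.3428]
 [  0.     438.3116 248.6727]
 [  0.       0.       1.    ]] [[-0.0254 -0.9992 -0.03    0.0522]
 [-0.9964  0.0278 -0.0805  0.5949]
 [ 0.0812  0.0279 -0.9963  0.8859]
 [ 0.      0.      0.      1.    ]]
0.1 [-0.4003 -0.109  -0.1748] [ 0.9932  0.1166 -0.0001 -0.0007]
```

View pics/scene0.png

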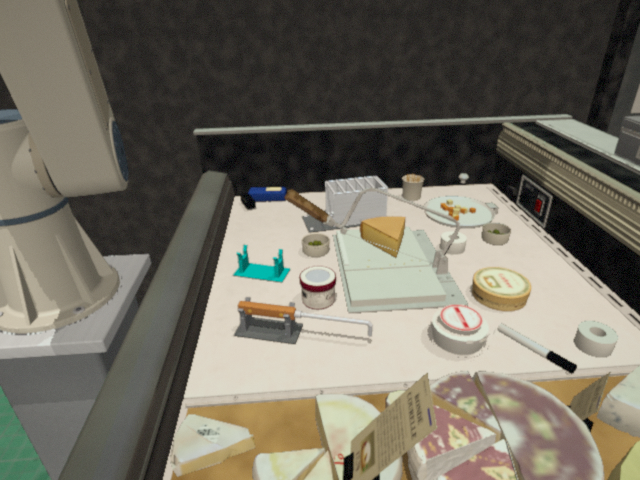

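View pics/top0.png

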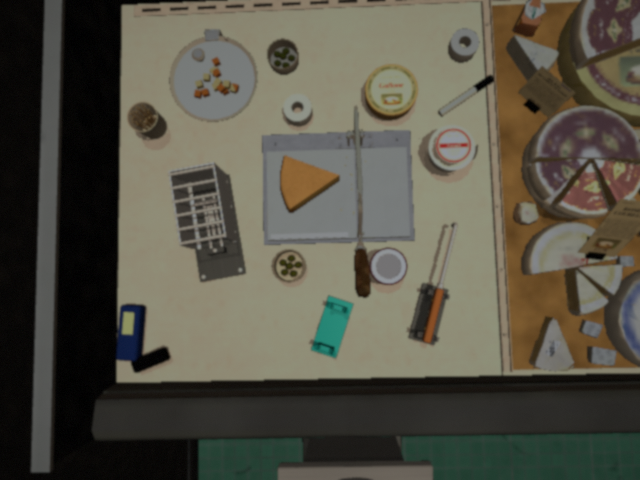

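The scene view shows the rod in its grey rest at about (270,320), with the hook at (370,330), and the cage at (355,200). In the top view the rod runs from (428,340) to (455,225), and the cage is at (205,215) with its plate end at (222,275). I'll take close-ups next.

```bash
python3 - <<'E'
import cv2,numpy as np
t=cv2.imread("pics/top0.png");s=cv2.imread("pics/scene0.png")
def crop(im,x0,y0,x1,y1,k):
    c=cv2.resize(im[y0:y1,x0:x1],None,fx=k,fy=k,interpolation=cv2.INTER_CUBIC)
    c=cv2.convertScaleAbs(c,alpha=1.5,beta=10)
    for x in range((x0+9)//10*10,x1,10):
        cv2.line(c,((x-x0)*k,0),((x-x0)*k,6),(0,0,255),1)
        if x%20==0: cv2.putText(c,str(x),((x-x0)*k,16),0,.35,(0,0,255),1)
    for y in range((y0+9)//10*10,y1,10):
        cv2.line(c,(0,(y-y0)*k),(6,(y-y0)*k),(0,0,255),1)
        if y%20==0: cv2.putText(c,str(y),(8,(y-y0)*k+4),0,.35,(0,0,255),1)
    return c
a=crop(t,160,155,260,290,4)
b=crop(t,400,215,470,350,4)
cv2.imwrite("pics/c1.png",np.hstack([a,b]))
cv2.imwrite("pics/c2.png",crop(s,300,165,400,240,8)) 
E
```

```text
(no output)
```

View pics/c1.png

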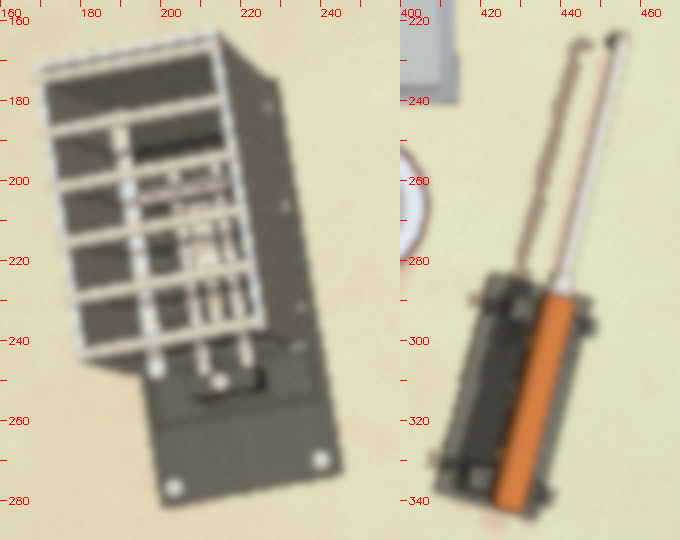

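View pics/c2.png

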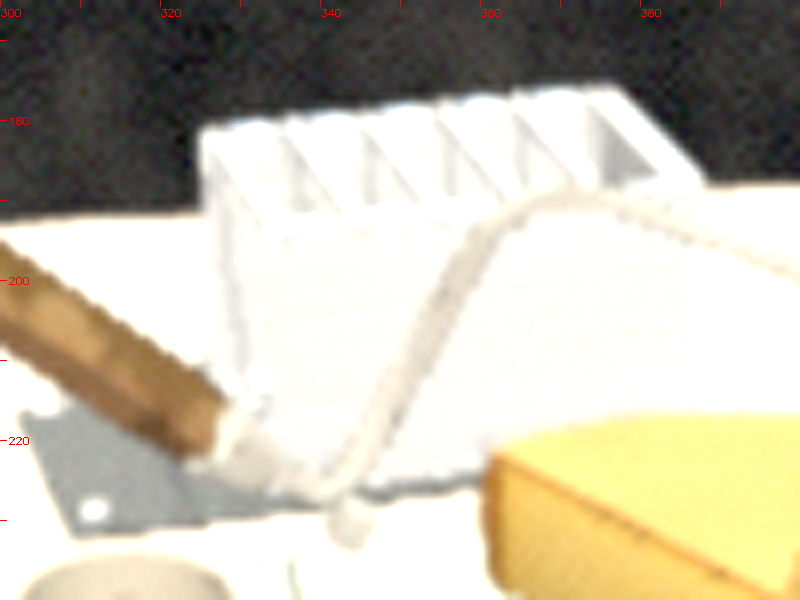

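```bash
cat > h.py <<'E'
import numpy as np,cv2
from scipy.optimize import least_squares
from scipy.spatial.transform import Rotation as R
np.set_printoptions(precision=4,suppress=True)
V={"top":(np.array([[438.3116,0,330.3428],[0,438.3116,248.6727],[0,0,1]]),np.array([[-.0254,-.9992,-.03,.0522],[-.9964,.0278,-.0805,.5949],[.0812,.0279,-.9963,.8859]])),
"scene":(np.array([[433.8629,0,322.8091],[0,433.8629,243.1149],[0,0,1]]),np.array([[.9969,-.0764,-.0193,-.5711],[-.0542,-.488,-.8712,.1098],[.0572,.8695,-.4906,.9344]]))}
def W(p,xyz):  # pose (x,y,yaw) -> world
    c,s=np.cos(p[2]),np.sin(p[2]);q=np.atleast_2d(xyz)
    return np.c_[p[0]+c*q[:,0]-s*q[:,1],p[1]+s*q[:,0]+c*q[:,1],q[:,2]]
def proj(cam,w):
    K,E=V[cam];q=(np.c_[np.atleast_2d(w),np.ones(len(np.atleast_2d(w)))]@E.T)@K.T;return q[:,:2]/q[:,2:]
def fit(obs,p0): # obs: (cam,xyz,uv)
    f=lambda p:np.concatenate([proj(c,W(p,x))[0]-u for c,x,u in obs])
    r=least_squares(f,p0,loss="soft_l1");return r.x,f(r.x).reshape(-1,2)
def ray(cam,uv,z):
    K,E=V[cam];d=E[:,:3].T@np.linalg.inv(K)@[*uv,1];o=-E[:,:3].T@E[:,3];return o+d*(z-o[2])/d[2]
E
python3 - <<'E'
from h import *
g,r=fit([("top",(-110,50,6),(200,281)),("top",(-110,-50,6),(244.5,273)),("top",(110,-50,6),(229,175)),
("top",(-40,46,105),(180.5,245)),("top",(-40,-46,105),(225.5,237)),("top",(110,46,105),(170,172)),("top",(110,-46,105),(213,162)),
("scene",(-110,50,6),(302.5,216)),("scene",(-110,-50,6),(309,232))] if 0 else
[(c,np.array(x)/1000,u) for c,x,u in [("top",(-110,50,6),(200,281)),("top",(-110,-50,6),(244.5,273)),("top",(110,-50,6),(229,175)),
("top",(-40,46,105),(180.5,245)),("top",(-40,-46,105),(225.5,237)),("top",(110,46,105),(170,172)),("top",(110,-46,105),(213,162)),
("scene",(-110,50,6),(302.5,216)),("scene",(-110,-50,6),(309,232)),("scene",(-40,46,105),(325,181)),("scene",(110,-46,105),(388,187))]],[.7,.25,.1])
print("guard",g);print(r)
rod,r=fit([(c,np.array(x)/1000,u) for c,x,u in [("top",(55,0,60),(439.5,288)),("top",(-55,0,60),(427.5,342)),("top",(192,0,53),(455,224)),("scene",(190,0,19),(370,340)),("scene",(-55,0,60),(238,304)),("scene",(55,0,60),(297,312))]],[.4,-.3,-.2])
print("rod",rod);print(r)
for x in (43,54,65):print(x,proj("top",W(g,np.array([[x,25,45],[x,-25,45]])/1e3)).ravel(),proj("top",W(g,np.array([[x-45,18,21],[x-45,-18,21]])/1e3)).ravel())
for x in (-40,-50,-60):print("strk",x,proj("top",W(g,np.array([[x,18,30],[x,-18,30],[x-12,18,30]])/1e3)).ravel())
for x in(-40,110):print("cageedge",proj("scene",W(g,np.array([[x,46,105],[x,-46,105]])/1e3)).ravel())
j=ray("top",(388,265),.06);d=ray("top",(289,264),.034);print("jar",j,"dish",d)
E
```

```text
guard [0.6509 0.284  0.1569]
[[-0.1597  0.9318]
 [ 1.4265  0.3593]
 [ 0.1726 -1.6577]
 [-1.2057  0.2479]
 [ 0.848  -0.5708]
 [-2.44   -2.3069]
 [ 0.8932 -1.1156]
 [-1.6583 -0.4932]
 [-1.0705 -0.6957]
 [-0.5716 -0.2062]
 [-0.3828  0.2164]]
rod [ 0.458  -0.1653 -0.2829]
[[ 1.5824 -0.6956]
 [ 0.2267  0.0552]
 [ 1.4827 -3.0254]
 [-0.13   -4.0963]
 [-0.4784 -1.7497]
 [-1.6466 -3.0082]]
43 [193.9618 206.6248 217.6504 202.1557] [204.3669 228.7146 221.0562 225.5799]
54 [193.1381 201.4581 216.8018 196.9894] [203.5506 223.6373 220.2227 220.5028]
65 [192.3162 196.3021 215.9549 191.8337] [202.7359 218.5702 219.3908 215.4359]
strk -40 [205.8615 245.9627 222.7743 242.7963 206.7674 251.6064]
strk -50 [206.6163 250.6649 223.5452 247.4984 207.5239 256.3192]
strk -60 [207.3725 255.376  224.3176 252.2092 208.2818 261.0407]
cageedge [324.4284 180.7938 332.7799 193.3161]
cageedge [375.9686 175.3771 387.6172 187.2164]
jar [ 0.5576 -0.0782  0.06  ] dish [0.5661 0.1219 0.034 ]
```

The top crop puts the guard's pose at about (0.651, 0.284), yaw 0.157. I'll refine the rod from its orange handle and move above it.

```bash
python3 - <<'E'
from h import *
from workcell import bot,hand,get_obs
m={}
for n,box in(("top",(400,270,460,350)),("scene",(230,290,305,330))):
    im=cv2.imread(f"pics/{n}0.png");h=cv2.cvtColor(im,cv2.COLOR_BGR2HSV)
    k=((h[...,0]>5)&(h[...,0]<20)&(h[...,1]>130)&(h[...,2]>70));k2=np.zeros_like(k);x0,y0,x1,y1=box;k2[y0:y1,x0:x1]=k[y0:y1,x0:x1]
    m[n]=k2
    p=np.argwhere(k2)[:,::-1].astype(np.float32);print(n,len(p),cv2.minAreaRect(p),p.mean(0))
# silhouette fit: box corners hull vs mask, minimise IoU loss
from scipy.optimize import minimize
B=np.array([[x,y,z] for x in(-.055,.055) for y in(-.008,.008) for z in(.038,.060)])
def loss(q):
    L=0
    for n in m:
        hull=cv2.convexHull(proj(n,W(q,B)).astype(np.float32));a=np.zeros((480,640),np.uint8)
        cv2.fillConvexPoly(a,(hull*16).round().astype(int),1,shift=4,lineType=8)
        L+=(a.astype(bool)^m[n]).sum()/m[n].sum()
    return L
r=minimize(loss,[.458,-.165,-.2829],method="Nelder-Mead",options=dict(initial_simplex=[[.458,-.165,-.28],[.47,-.165,-.28],[.458,-.155,-.28],[.458,-.165,-.2]]))
print(r.x,r.fun)
im=cv2.imread("pics/top0.png")
p=ray("top",(454.5,224),.053);print("hook yaw",np.arctan2(*(p[:2]-r.x[:2])[::-1]),np.linalg.norm(p[:2]-r.x[:2]))
c=cv2.resize(im[155:290,160:260],None,fx=5,fy=5,interpolation=cv2.INTER_CUBIC)
c=cv2.convertScaleAbs(np.clip(c.astype(float),0,255)**.6*8,alpha=1);
for y in range(160,290,10):cv2.putText(c,str(y),(0,(y-155)*5+4),0,.35,(0,0,255),1)
cv2.imwrite("pics/c3.png",c)
E
```

```text
top 430 ((433.0294494628906, 315.3823547363281), (8.00367546081543, 54.57051086425781), 14.03624439239502) [433.0419 315.3791]
scene 566 ((266.12408447265625, 309.9330139160156), (55.48660659790039, 12.035188674926758), 6.632514953613281) [266.3905 309.2739]
[ 0.4552 -0.1621 -0.3017] 1.2223436601199769
hook yaw -0.28228212329043745 0.18871763877678618
```

View pics/c3.png

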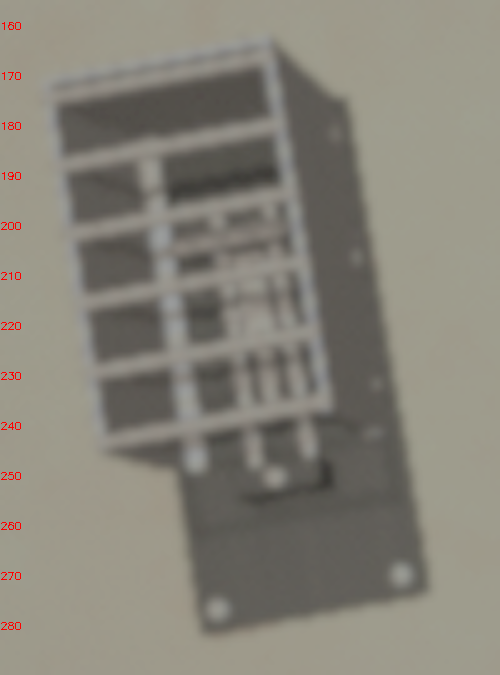

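The crop shows the crossbar as the bar at about rows 200–206, so near guard x = 45 mm. The striker is near rows 248–256. I'll triangulate the handle's centre to check the rod's height.

```bash
python3 - <<'E'
from h import *
P=lambda n:V[n][0]@V[n][1]
def tri(a,b):
    X=cv2.triangulatePoints(P("top"),P("scene"),np.float32(a).reshape(2,1),np.float32(b).reshape(2,1)).ravel();X=X[:3]/X[3]
    return X,proj("top",X)-a,proj("scene",X)-b
print(*tri((433.0,315.4),(266.2,309.6)))
for z in (.05,.055,.06):print(ray("top",(433,315.4),z),ray("scene",(266.2,309.6),z))
print("hook top",*tri((454.5,224.5),(370.5,326)))
print("guard near corners",*tri((200,281),(302.5,216)),*tri((244.5,273),(309,232)))
E
```

```text
[ 0.4566 -0.1644  0.0502] [[-0.026  -0.4302]] [[-0.479   0.0002]]
[ 0.4558 -0.1644  0.05  ] [ 0.4574 -0.1642  0.05  ]
[ 0.4561 -0.1635  0.055 ] [ 0.4581 -0.1707  0.055 ]
[ 0.4565 -0.1625  0.06  ] [ 0.4587 -0.1772  0.06  ]
hook top [ 0.6389 -0.2179  0.041 ] [[ 0.0445 -0.968 ]] [[-1.1302  0.1659]]
guard near corners [0.5377 0.3166 0.004 ] [[-0.0106 -0.618 ]] [[-0.4705  0.0286]] [0.552  0.2215 0.0016] [[-0.0049 -0.4433]] [[-0.361   0.0256]]
```

```bash
cat >> h.py <<'E'
def Q(psi): return [np.cos(psi/2),np.sin(psi/2),0,0]
ROD=(.4568,-.164,-.284); G=(.6509,.284,.155)
def F():
    from workcell import get_obs
    o=get_obs();return o["time_s"],np.array(o["wrist_force"]),np.array(o["position"]),o["grip_force"],o["gripper_width"]
E
python3 - <<'E'
from h import *
from workcell import bot,hand,get_obs,kinematics
x,y,p=ROD
print(kinematics.solve_ik([x,y,.2],Q(p)))
bot.reach([x,y,.20],Q(p)); hand.move_gripper(.06,60)
print(*F())
bot.servo_line([x,y,.047],velocity=.1);print(*F())
hand.move_gripper(.01,60);bot.dwell(.2);print(*F())
print(get_obs()["joint_pos"])
E
```

```text
[-0.3478  0.1932  1.9735 -0.      0.9749  1.507 ]
2.4417 [-0.4652 -0.4078  0.1313] [ 0.4567 -0.1642  0.2   ] 0.0 0.05999721287501337
4.125 [0.1477 0.3303 0.6471] [ 0.4572 -0.1641  0.0475] 0.0 0.06021941353082834
4.7917 [-0.765   0.0797  5.737 ] [ 0.4569 -0.1641  0.0473] 58.5590922832489 0.015188681551468622
[-0.3478  0.4415  2.0731  0.      0.6267  1.5071]
```

```bash
python3 - <<'E'
from h import *
from workcell import bot,hand,get_obs,vision
x,y,p=ROD
bot.servo_line([x,y,.14],velocity=.08);print(*F())
bot.servo_line([x,y,.30],velocity=.2)
a=W(G,[-.28,0,.30])[0]
bot.reach([.36,.04,.30],Q(-.07))
bot.reach(a,Q(G[2]));print(*F())
a[2]=.085-.002;bot.servo_line(a,velocity=.15);bot.dwell(.3)
for i in range(4):bot.dwell(.05);print(*F())
r=[vision.read_camera(n)["frame"][:,:,::-1] for n in("top","scene")]
cv2.imwrite("pics/t1.png",r[0]);cv2.imwrite("pics/s1.png",r[1])
c=lambda im,x0,y0:cv2.resize(im[y0:y0+150,x0:x0+100],None,fx=4,fy=4,interpolation=cv2.INTER_CUBIC)
cv2.imwrite("pics/c4.png",np.hstack([c(r[0],170,210),c(r[1],260,150)]))
print(proj("top",W(G,[[-.09,0,.085],[-.09,0,.055]])),proj("scene",W(G,[[-.09,0,.085],[-.09,0,.055]])))
E
```

```text
6.1083 [ 0.38    0.9314 -1.2877] [ 0.4564 -0.1639  0.1395] 58.39875876903534 0.015154907388810934
8.7833 [-0.2867 -0.7019 -1.7876] [0.3747 0.2397 0.2996] 58.42321157455444 0.01516586137174632
10.7333 [ 0.2126  0.2997 -1.3503] [0.3744 0.2409 0.0832] 58.421035408973694 0.015086654645470961
10.7833 [-0.3915 -0.0583 -1.7867] [0.3743 0.2409 0.0832] 58.420443534851074 0.014932245179251149
10.8333 [ 0.5277  0.4873 -0.952 ] [0.3743 0.2408 0.0831] 58.421146273612976 0.015422290909180765
10.8833 [ 0.2407 -0.7823 -1.3158] [0.3743 0.2408 0.083 ] 58.42140197753906 0.015143735472802516
[[210.0336 266.9415]
 [214.5462 267.521 ]] [[310.411  195.7806]
 [310.7803 206.0292]]
```

View pics/c4.png

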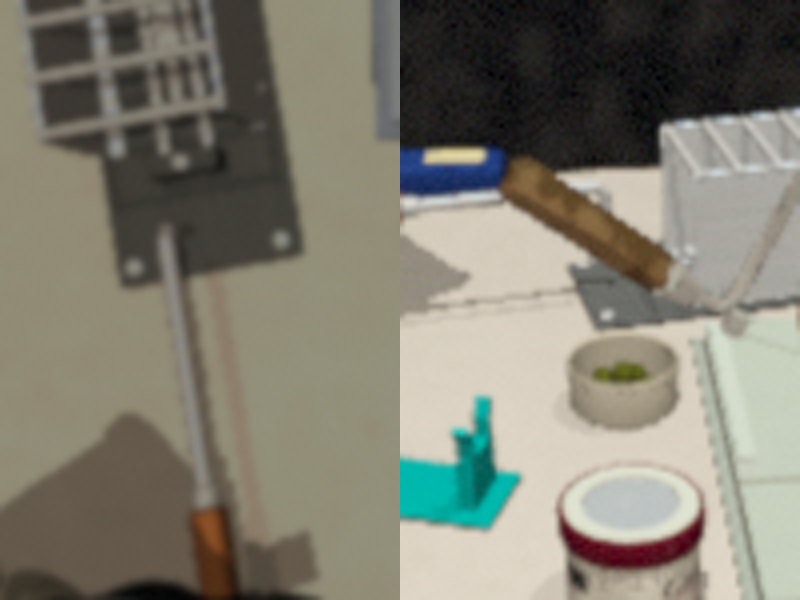

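The prong is at (211.5, 267) in the top view, about 1.5 px from the prediction, so the calibration holds. I'll enter the cage in small, force-checked steps and then lower.

```bash
cat >> h.py <<'E'
def favg(n=4):
    from workcell import bot
    s=[]
    for _ in range(n): bot.dwell(.02); s.append(F()[1])
    f=np.mean(s,0);c,sn=np.cos(G[2]),np.sin(G[2])
    return np.array([c*f[0]+sn*f[1],-sn*f[0]+c*f[1],f[2]])
def go(tx,z,v=.06,n=4):  # prong x in guard frame, rod axis height
    from workcell import bot
    bot.servo_line(W(G,[tx-.19,0,z-.002])[0],velocity=v);return favg(n)
E
python3 - <<'E'
from h import *
f0=favg(15);print("f0",f0)
for tx,z in[(-.03,.085),(.02,.085),(.05,.085),(.083,.085),(.083,.075),(.083,.068),(.083,.061),(.083,.056)]:
    f=go(tx,z)-f0;print(tx,z,f,F()[0])
    if np.abs(f).max()>3:print("STOP");break
E
```

```text
f0 [-0.0767 -0.2295 -1.4135]
-0.03 0.085 [0.1354 0.3724 0.1116] 12.45
0.02 0.085 [-0.0904  0.5899  0.083 ] 13.5
0.05 0.085 [-0.0077  0.1489  0.5699] 14.2167
0.083 0.085 [0.0135 0.0502 0.5503] 14.9833
0.083 0.075 [0.2598 0.3339 0.158 ] 15.3667
0.083 0.068 [0.4158 0.1285 0.0591] 15.7
0.083 0.061 [0.5003 0.1351 0.1491] 16.0333
0.083 0.056 [ 0.1225 -0.4398  0.1868] 16.35
```

```bash
cat >> h.py <<'E'
f0=np.array([0.05,-.05,-1.3])
E
python3 - <<'E'
from h import *
t=.083;on=False
while t>.018:
    t-=.003 if t>.02 else .001
    f=go(t,.055,.03,2)-f0
    if f[0]>3 and not on:on=True;print("contact",t,f)
    if f[0]>8:print("high",t,f);break
else:
  for _ in range(6):
    t-=.0005;f=go(t,.055,.02,3)-f0;print(round(t,4),f,F()[0])
    if f[0]>7.5:break
print(t,f,F())
E
```

```text
contact 0.05599999999999998 [ 4.1515  0.4884 -0.4989]
0.0175 [ 4.6257 -0.1388 -0.66  ] 23.175
0.017 [ 4.5805 -0.501   0.2547] 23.475
0.0165 [ 4.8572  0.207  -0.2759] 23.775
0.016 [ 4.7391 -0.0525 -0.2624] 24.075
0.0155 [4.5096 0.3364 0.3966] 24.375
0.015 [ 4.5467 -0.2483 -0.0469] 24.675
0.014999999999999958 [ 4.5467 -0.2483 -0.0469] (24.675, array([ 4.9839, -0.2018, -1.5647]), array([0.478, 0.257, 0.053]), 58.57495129108429, 0.01492326496777824)
```

```bash
python3 - <<'E'
from h import *
from workcell import bot
t=.015;st=.0006
while t>-.012:
    t-=st;f=go(t,.055,.02,3)[0]-f0[0]
    if f>6:
        st=.0002;print(round(t,5),f)
    if f>10.8:break
print("end",t,f,F())
while f>10.8:   # trim onto 12 and hold
    s=[]
    T=F()[0]
    while F()[0]-T<.25:s.append(favg(3)[0]-f0[0])
    f=np.mean(s);print("hold",F()[0],f,max(s))
    if abs(f-12)<.6:
        T=F()[0];s=[]
        while F()[0]-T<.7:s.append(favg(3)[0]-f0[0])
        print("held",F()[0],np.round(s,2));break
    t-=np.clip((12-f)*.0001,-.0002,.0002);go(t,.055,.02,1)
open("t.txt","w").write(str(t));print(t)
E
```

```text
0.0072 6.273200036586943
0.007 6.26364561953689
0.0068 6.945391206769841
0.0066 7.998371207331364
0.0064 8.463220783051277
0.0062 8.705130781513503
0.006 9.959515318335443
0.0058 9.749463824726375
0.0056 10.268552405520138
0.0054 11.318132273806391
end 0.005400000000000005 11.318132273806391 (31.275, array([11.0898,  0.5834, -3.5778]), array([0.4704, 0.2561, 0.0534]), 58.4362918138504, 0.014988470134808614)
hold 31.525 11.065501424882644 11.251518610196095
hold 32.0417 11.443683852142678 11.73292255482265
held 32.7417 [10.68 10.65 11.02 11.08 11.59 11.34 11.39 10.96 11.5  11.68 11.08 11.69
 11.76 11.03]
0.005306550142488269
```

```bash
python3 - <<'E'
from h import *
t=float(open("t.txt").read())-.0003
go(t,.055,.02,1)
T=F()[0];s=[]
while F()[0]-T<.4:s.append(favg(3)[0]-f0[0])
d=np.mean(s);print(d)
if d<11.7: t-=min((12-d)/3.5e3,.0003);go(t,.055,.02,1)
T=F()[0];s=[]
while F()[0]-T<.8:s.append(favg(3)[0]-f0[0])
print("held",F()[0],np.round(s,2),np.mean(s))
# release without pushing the bolt: away +x in guard, check no drag
for dx in(.003,.008,.014):print(dx,go(t+dx,.055,.03,3)-f0)
tx=t+.014
for z in(.065,.075,.085):print(z,go(tx,z,.06,3)-f0,F()[0])
E
```

```text
12.131540273453314
held 34.3083 [12.26 11.75 12.13 12.36 12.47 12.17 12.4  11.85 12.61 12.21 11.79 12.35
 11.63 11.82 11.94 11.58 12.24] 12.091705629257275
0.003 [ 3.0993 -0.0011 -0.0318]
0.008 [-0.0397 -0.4178 -0.1184]
0.014 [-0.05   -0.2064 -0.3356]
0.065 [-0.3167 -0.0856 -0.4109] 35.7417
0.075 [-0.7042  0.013  -0.563 ] 36.1083
0.085 [0.2886 0.1236 0.4032] 36.475
```

```bash
python3 - <<'E'
from h import *
from workcell import bot,vision
print(go(-.09,.085,.12,3)-f0)
a=W(G,[-.28,0,.30])[0];bot.servo_line(a,velocity=.2)
bot.reach([.36,.04,.30],Q(-.07))
x,y,p=ROD
bot.reach([x,y,.30],Q(p));bot.servo_line([x,y,.14],velocity=.15);print(*F())
r={n:vision.read_camera(n)["frame"][:,:,::-1] for n in("top","scene")}
for n in r:cv2.imwrite(f"pics/{n}2.png",r[n])
c=lambda im,x0,y0:cv2.resize(im[y0:y0+150,x0:x0+100],None,fx=4,fy=4,interpolation=cv2.INTER_CUBIC)
cv2.imwrite("pics/c5.png",np.hstack([cv2.convertScaleAbs(c(r["top"],165,150),alpha=1.4),cv2.resize(r["scene"][250:350,220:385],None,fx=2.4,fy=6,interpolation=cv2.INTER_CUBIC)]))
for n in r:print(n,proj(n,W(ROD,[[.19,0,.142],[.19,0,.112],[.055,0,.142]])))
E
```

```text
[-0.5256  0.4559 -0.3943]
41.7583 [-0.1562  0.1228 -1.8469] [ 0.4573 -0.164   0.1407] 58.83515417575836 0.015106905691418038
top [[468.3191 215.695 ]
 [463.7718 218.1874]
 [450.6224 288.3718]]
scene [[371.5078 278.107 ]
 [370.8676 292.9936]
 [292.1656 270.1749]]
```

View pics/c5.png

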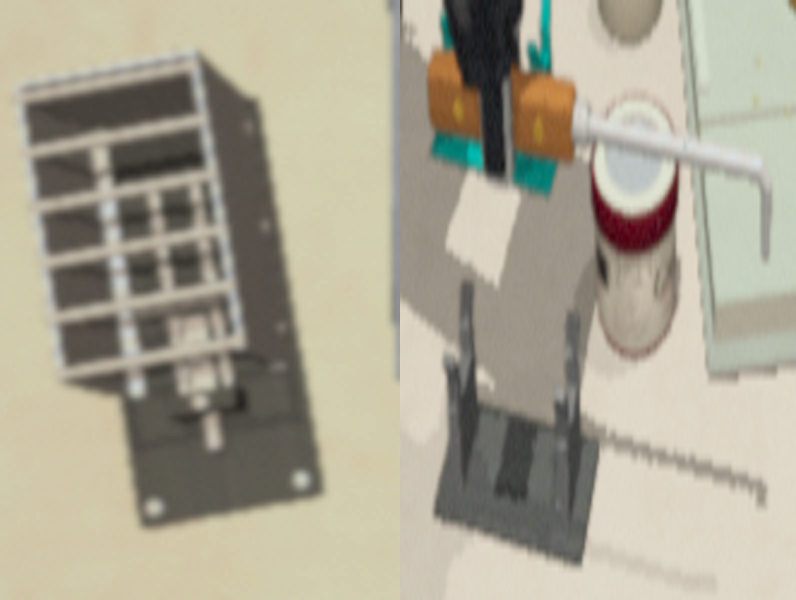

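The bolt's tongue now sticks out ahead of the striker. The rod is still level, with the knee at (373.5, 278) against a predicted (371.5, 278). I'll lower it into the rest.

```bash
python3 - <<'E'
from h import *
from workcell import bot,hand,vision
x,y,p=ROD
for z in(.08,.062,.055,.051,.049,.0475):
    bot.servo_line([x,y,z],velocity=.06);f=favg(3)-f0;print(z,f)
    if np.abs(f).max()>6:break
hand.move_gripper(.06);bot.dwell(.2);print(*F())
bot.servo_line([x,y,.2],velocity=.12);bot.dwell(.1);print(*F())
bot.reach([.30,-.45,.25],Q(p));print(F()[0])
r={n:vision.read_camera(n)["frame"][:,:,::-1] for n in("top","scene")}
for n in r:
    cv2.imwrite(f"pics/{n}3.png",r[n])
    d=np.abs(r[n].astype(int)-cv2.imread(f"pics/{n}0.png")).max(2)>60
    print(n,d[:,:].sum())
a=np.hstack([r["top"][210:360,380:480],r["scene"][230:380,220:320],r["scene"][230:380,320:400]])
b=np.hstack([cv2.imread("pics/top0.png")[210:360,380:480],cv2.imread("pics/scene0.png")[230:380,220:320],cv2.imread("pics/scene0.png")[230:380,320:400]])
cv2.imwrite("pics/c6.png",cv2.resize(np.vstack([a,b]),None,fx=2,fy=2,interpolation=cv2.INTER_CUBIC))
E
```

```text
0.08 [ 0.004  -0.367  -0.0102]
0.062 [-0.0257 -0.2111 -0.0437]
0.055 [ 0.1176 -0.0453  0.0312]
0.051 [-0.2941 -0.0801  0.4066]
0.049 [-0.1426 -0.1561  0.2362]
0.0475 [-0.169  -0.1993 -0.3718]
45.475 [ 0.097  -0.3626 -0.2484] [ 0.4568 -0.164   0.0475] 0.0 0.05983954739318371
47.0 [ 0.5341  0.2996 -0.5047] [ 0.4564 -0.1639  0.1993] 0.0 0.05984075784069597
48.25
top 100
scene 19790
```

View pics/c6.png

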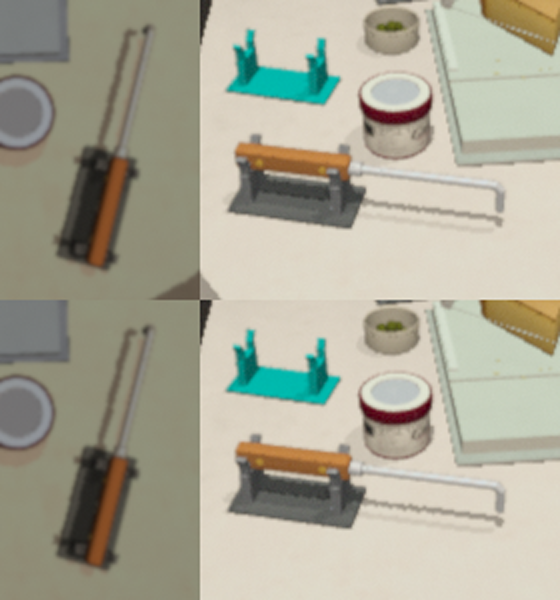

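The rod lies in its rest as it did at the start, with the hook at the same pixels in both views. The jar and dish haven't moved.

```bash
python3 -c "
from workcell import hand_in
print(hand_in())"
```

```text
the job is handed in; nothing more can be done
None
```

The job is handed in: the bolt was drawn home and held at about 12 N for 0.8 s (readings stayed under 13 N), the rod is back in its rest as before, the jar and dish look unmoved in the pictures, and it took about 48 s.

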